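# Fit the wide chisel into the breaker hammer

### The arm

A 6-joint arm with a two-finger parallel gripper is mounted at the origin on the work surface. World frame = base frame: x ahead of the robot, y to its left, z up, the work surface at z = 0. Lengths are in m, angles in rad, forces in N, time in s.
With the tool pointing down it reaches from about 0.325 to 0.775 m from the base axis. Payload 5.5 kg.
Tool frame: the origin (TCP) lies between the finger pads; the fingertips stand 11 mm ahead of it and the grasp point (between the pads) lies 8 mm behind it; z points along the fingers, y is the line along which they close (so a half turn about z gives the same grasp; the last joint's range is limited). The gripper opens to 88 mm and grips with 3 to 60 N. Pads are 20 mm wide; open, the fingers measure 115 mm over their backs; the gripper's body (75 mm by 178 mm) begins 61 mm behind the grasp point.
Start: joints at [-0.057, 0.091, 1.231, -0, 1.82, -0.057], TCP at [0.6, -0, 0.234] pointing down, gripper open.
Joint ranges: [-2.87, 2.87], [-0.86, 2.18], [0.17, 2.46], [-1.51, 4.65], [0.06, 2.69], [-2.65, 2.65]. Speed limits (rad/s): [2.57, 2.57, 3.01, 3.14, 3.14, 3.14].

### API

Orientations are given as a 3x3 rotation matrix whose columns are the frame's x, y, z axes.
In Python, from cell import manip gives the robot as it stands.
- The arm moves only by the shell command python3 -m jog 'ROWS' [OPENING] [FORCE]. ROWS is JSON, a list of rows, each a list of 2 entries, a list of its own where there are three numbers: the shift along the tool's x, y, z in units of 40 cm (1.0 is 40 cm), then the turn about the tool's z in units of 180 degrees (1.0 is 180 degrees). A call has 1 to 20 rows; each row is the pose to reach, as a shift and turn from the pose commanded when the call began, along the tool's axes at that moment, turning the shorter way round; what a row does not reach only later rows make up. A row lasts 1/12 s, in which the tool goes at most 41.7 mm and 7.16 degrees, less where a joint would pass 70% of its speed; a pose out of reach is approached as far as the arm can. A call with a number of a shift or a turn outside -1 to 1 is refused whole. A call with a gripper value outside its range is refused whole. OPENING is the closure, from -1 (fully open) to 1 (shut), set as the call begins (- or left out, the last holds). The fingers move at their own pace and stop on an object; FORCE is the grip in N (left out, the last holds). Time passes only in rows, so rows that repeat a pose let the fingers close. It gives the time, the measured TCP pose, the force, the opening and the grip force at its end, in the units of the state.
- manip.get_obs(): the state, without advancing time (a new reading comes with each control period).
- manip.camera(name): name is "scene" or "side" or "wrist"; returns a dict with "img" (480x640x3 uint8, red, green, blue), "fx", "fy", "cx", "cy" (pixels), "k1" (the pictures are not rectified: a ray, as slopes to the right and down, at radius r is drawn at 1 + k1 r^2 times it, then the intrinsics apply), "world_to_cam" (4x4, takes a point from world to camera coordinates); the wrist camera has in their place "tool_from_camera" (4x4, takes a point from camera to tool coordinates, whose origin is the TCP and whose axes are the flange's). Camera axes: x right, y up, looking along -z (the intrinsics and any distortion apply to the point x, -y, -z); pixel columns grow to the right and rows downward; lengths in m; the calibration is good to about 2 mm. A picture is of the moment at which its call begins: read the wrist's pose just before it. There is no depth.
- manip.hand_in(): hands the job in; it is judged then, once.
The state is a dict: "time": time; "qpos": joint angles; "joint_velocities": joint speeds; "tau": joint torques, N m; "tool_pos": TCP position; "tool_rot": TCP orientation; "force": force on the tool from outside, world axes, zero at the start; "moment": the same for the moment, N m; "finger_gap": opening from 0.0 (shut) to 1.0 (fully open); "grip_force": force on a finger pad.
Only numpy, scipy, OpenCV 4.12 (cv2) and the standard library are available. Lean on these libraries where they do the work, as an engineer would, in place of code of your own. Each camera call takes 0.05 s, during which the arm holds its last target. There are 200 camera calls.

### The job

Fit the wide flat chisel into the breaker hammer lying in its cradle: take it from the chisel rest, push its round shank into the chuck until the locking pawl clicks in behind it, without forcing it, then give it a firm but not violent tug back against the pawl to prove that it holds, and let go. Leave the other two chisels and the mallet where they are.

Things in the scene. Friction and masses are not known exactly. Their poses are not given: they have to be found in the camera images.
- wide_chisel_grip (a point): Middle of the wide flat chisel, on its axis, at its centre of mass: the place to grip. x runs along the chisel to its shank end, z up. Steel, 280 mm long, about 0.6 kg, lying level in a slot of the rest. From x = -60 to +60 mm it is an octagonal bar 18 mm across flats, with flats at both sides; from -60 to -130 mm a level blade that spreads to 50 mm.
- wide_chisel_end (a point): Centre of that chisel's shank end, x = +150 mm from wide_chisel_grip, same axes. The last 90 mm are a round shank, 18 mm in diameter, its last 6 mm tapered to 11 mm. A closed locking groove 14 mm long and 5 mm deep lies in its top (and one in its bottom) 25 to 39 mm behind the end, so the chisel goes in with its blade level, as it lies.
- narrow_chisel_grip (a point): Middle of a chisel like the wide one, but with a blade only 24 mm wide, in another slot of the rest. Leave it alone.
- point_chisel_grip (a point): Middle of a chisel like the wide one, but drawn to a round point, in another slot of the rest. Leave it alone.
- rest: Fixed timber chisel rest, 200 x 235 mm, origin under its middle. Three slots along its x at y = -75, 0, +75 mm hold the chisels, shank ends to +x, axes 56 mm above the bench. Only two notched cheeks carry them, at x = -53 and +82 mm, 14 mm thick, tops 59 mm above the bench; between these the chisels are free down to the 16 mm thick base board.
- hammer: Cordless breaker hammer, 0.46 m long, held fast in a timber cradle. Origin on the bench below its chuck's mouth; x points along the level bore into the chuck, z up. Its nose is at most 54 mm across for the first 88 mm. Pushing the shank past the pawl takes 6 to 18 N. A firm tug is 10 to 15 N. Forcing it is over 25 N on the anvil, over 20 N in the tug on the pawl, or 40 N in all while held.
- chuck_mouth (a point): Centre of the chuck's mouth, on the bore's axis, 105 mm above the bench; x points into the bore. A rubber cone narrows from 31 mm at the mouth to the 19.5 mm round bore at 12 mm depth. The pawl drops behind the thick end of the shank when the shank end is 69 to 81 mm deep: it differs from hammer to hammer and must be felt. A solid anvil stops the shank end 2 mm farther in.
- pawl (a joint): Lift of the sprung locking pawl, in m: 0 when down, about 0.002 to 0.004 while it rides on the shank (it begins to lift when the shank end is 35 to 52 mm deep), 0 again once it has clicked into the groove. Outer face sloped, inner face square: it lets the shank in but not out. Its steel release head on top of the chuck rises with it and need not be touched.
- mallet: Round wooden mason's mallet standing head down on the bench, head 94 mm across, 208 mm tall. Origin: centre of its foot. Leave it alone.

How it is judged:
On the way, in this order (a step that is already met when the one before it is completed fails the run):
1. the shank has gone past the pawl and the pawl has dropped into its groove (x of wide_chisel_end in the frame of chuck_mouth above 0.062 m and value of joint pawl below 0.0012 m), for 0.2 s.
2. the chisel is tugged back so that the pawl's square tooth (pawl_c0) bears more than 5 N (x of wide_chisel_end in the frame of chuck_mouth above 0.062 m and contact force between wide_chisel and pawl_c0 above 5 N), for 0.05 s.
At the end, for the whole second after the job is handed in: The wide chisel sits in the chuck with its shank end more than 62 mm behind the mouth and the pawl down in its groove (lifted less than 1.2 mm), in line with the bore within 0.1 rad, at rest; the other two chisels and the mallet are within 15 mm of where they were (all of step 1 and angle between the x axis of wide_chisel_end and the x axis of chuck_mouth, either way round below 0.1 rad and linear speed of wide_chisel below 0.02 m/s and distance of each of narrow_chisel_grip, point_chisel_grip, mallet from where it was at the start of the episode below 0.015 m); the robot touches nothing.
It fails at once if the shank is rammed against the anvil with more than 25 N (lock_unit_c0 is the anvil) (contact force between wide_chisel and lock_unit_c0 above 25 N).
It fails at once if the pawl is tugged with more than 20 N (pawl_c0 is the pawl's square tooth) (contact force between wide_chisel and pawl_c0 above 20 N).
It fails at once if the chisel is forced or wedged: more than 40 N between it and the hammer while the fingers hold it (contact force between wide_chisel and hammer above 40 N and contact force between the fingers and wide_chisel above 15 N).
It fails at once if another chisel or the mallet is moved by more than 15 mm (distance of any of narrow_chisel_grip, point_chisel_grip, mallet from where it was at the start of the episode above 0.015 m).
It also fails if it takes over 69 s, if anything falls off the work surface, if the arm or the gripper's body presses on something with over 40 N, if the wrist force passes 120 N, or if a joint passes its speed limit or range.

## Working session

There is one attempt and no reset: what is moved stays moved. The work goes in short steps, Python scripts to look and compute and a shell command to move; the robot and the scene stay as the last step left them, time stands still between calls to the robot, and variables do not carry over. Pictures are saved under pics/ and viewed, at most 10 in all, crops included, and the job is handed in when it is done.

```bash
ls; mkdir -p pics
python3 - <<'E'
from cell import manip
import cv2,json,numpy as np
o=manip.get_obs();print({k:np.round(v,3).tolist() for k,v in o.items()})
for n in("scene","side"):
    c=manip.camera(n);cv2.imwrite(f"pics/{n}0.png",c["img"][:,:,::-1])
    print(n,{k:np.round(v,4).tolist() for k,v in c.items() if k!="img"})
    np.savez(f"{n}.npz",**c)
E
```

```text
pics
{'time': 0.0, 'qpos': [-0.057, 0.092, 1.232, 0.0, 1.82, -0.057], 'joint_velocities': [0.001, 0.002, 0.002, 0.0, 0.0, 0.0], 'tau': [-0.0, -44.645, -40.645, 0.07, 0.029, -0.0], 'tool_pos': [0.6, -0.0, 0.233], 'tool_rot': [[0.0, 1.0, -0.002], [1.0, -0.0, 0.0], [0.0, -0.002, -1.0]], 'force': [0.065, 0.319, -0.854], 'moment': [0.045, -0.027, 0.032], 'grip_force': 0.0, 'finger_gap': 1.0}
scene {'fx': 480.7776, 'fy': 480.7776, 'cx': 314.4928, 'cy': 239.2683, 'k1': -0.0065, 'world_to_cam': [[-0.8234, 0.5675, 0.0012, 0.4039], [-0.4374, -0.636, 0.6358, 0.2081], [0.3615, 0.523, 0.7719, -1.5058], [0.0, 0.0, 0.0, 1.0]]}
side {'fx': 563.2604, 'fy': 563.2604, 'cx': 312.5026, 'cy': 247.558, 'k1': 0.0129, 'world_to_cam': [[-0.8849, -0.4654, -0.0166, 0.4668], [0.2719, -0.5451, 0.793, -0.1846], [-0.3781, 0.6973, 0.6089, -1.3435], [0.0, 0.0, 0.0, 1.0]]}
```

View pics/scene0.png

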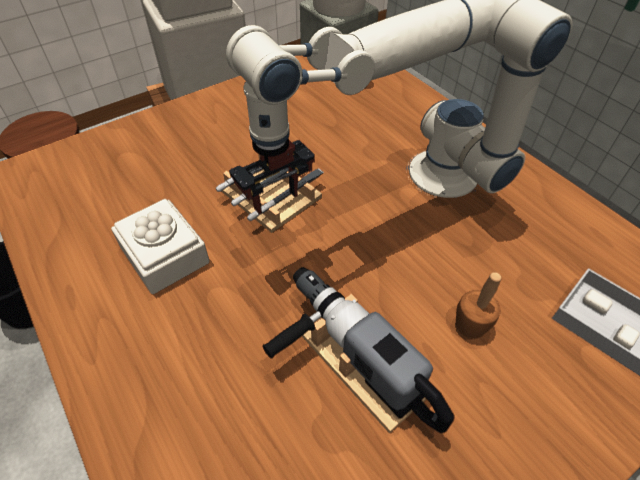

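View pics/side0.png

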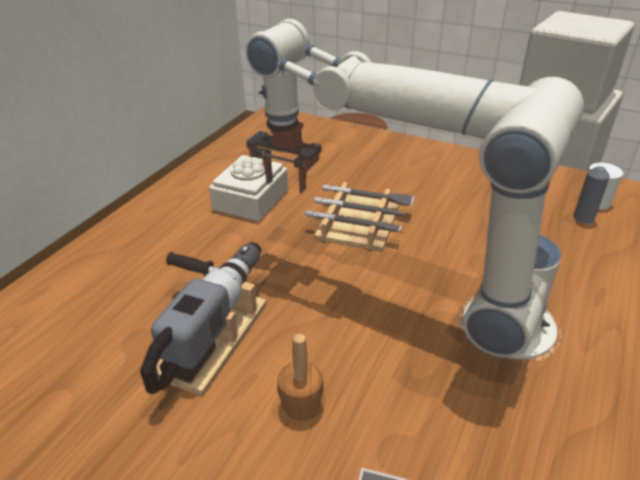

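The scene view shows the hammer with its chuck mouth near (300,272), blade ends of the chisels under the gripper and the mallet at (478,315). The side view shows the three chisels at about (365,195), (360,208) and (352,222), with the shanks to the left. In that view the far one has the widest blade (400,199). The chuck mouth is near (255,250).

```bash
cat > h.py <<'E'
import numpy as np,cv2
def undist(c,uv):
    p=(np.array(uv,float).reshape(-1,2)-[c["cx"],c["cy"]])/c["fx"]
    q=p.copy()
    for _ in range(8): q=p/(1+c["k1"]*(q**2).sum(1,keepdims=True))
    return np.c_[q[:,0],-q[:,1],-np.ones(len(q))]
def rays(c,uv,T=None):   # origin, directions in world
    T=np.linalg.inv(c["world_to_cam"]) if T is None else T
    return T[:3,3],undist(c,uv)@T[:3,:3].T
def onz(c,uv,z,T=None):
    o,d=rays(c,uv,T); return o+d*((np.atleast_1d(z)-o[2])/d[:,2])[:,None]
def proj(c,P,T=None):
    W=c["world_to_cam"] if T is None else np.linalg.inv(T)
    X=np.c_[np.atleast_2d(P),np.ones(len(np.atleast_2d(P)))]@np.asarray(W).T
    s=np.c_[X[:,0],-X[:,1]]/-X[:,2:3]
    return s*(1+c["k1"]*(s**2).sum(1,keepdims=True))*c["fx"]+[c["cx"],c["cy"]]
def tri(obs):
    A=np.zeros((3,3));b=np.zeros(3)
    for o,d in obs:
        d=d/np.linalg.norm(d);M=np.eye(3)-np.outer(d,d);A+=M;b+=M@o
    return np.linalg.solve(A,b)
def load(n): 
    z=np.load(n+".npz"); return {k:z[k] for k in z.files}
E
python3 - <<'E'
from h import *
s=load("side");c=load("scene")
print(onz(s,[[325,186],[412,199],[316,201],[405,212],[306,214],[400,229]],.056).round(3))
print(onz(s,[[255,248]],.105).round(3),onz(c,[[300,272]],.105).round(3))
print(onz(c,[[478,330],[440,420],[385,345]],[0,.1,.15]).round(3))
for n,i,(a,b,w,h),k in(("r",s["img"],(295,175,130,80),6),("m",s["img"],(140,230,140,100),5),):
    cv2.imwrite(f"pics/{n}1.png",cv2.resize(i[b:b+h,a:a+w,::-1],None,fx=k,fy=k,interpolation=2))
E
```

```text
[[ 0.636 -0.291  0.056]
 [ 0.369 -0.34   0.056]
 [ 0.621 -0.203  0.056]
 [ 0.363 -0.265  0.056]
 [ 0.615 -0.129  0.056]
 [ 0.346 -0.179  0.056]]
[[0.623 0.127 0.105]] [[0.62  0.127 0.105]]
[[0.322 0.449 0.   ]
 [0.589 0.566 0.1  ]
 [0.595 0.401 0.15 ]]
```

View pics/r1.png

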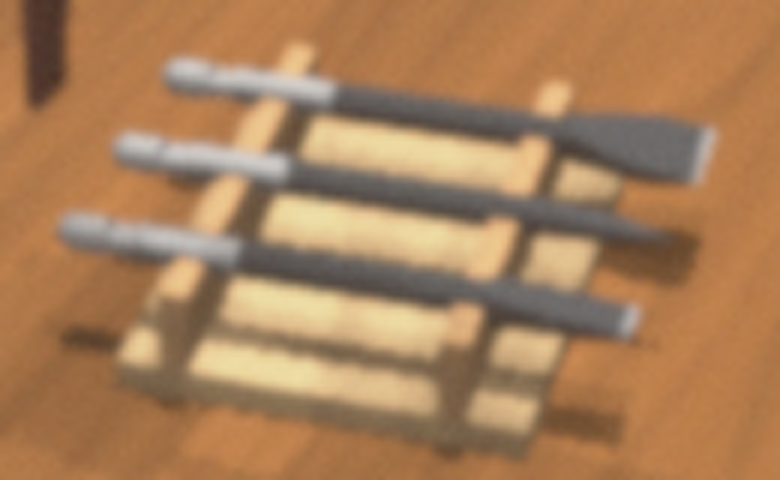

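The enlarged crop shows the wide chisel as the far one: shank end at about (322.5,187) and blade edge at (413,201) in the side image. That puts its middle near (0.505,-0.315) with a yaw of about 10°. I'll move above it and use the wrist camera.

```bash
python3 -m jog '[[[-0.79,-0.24,0],0.44],[[-0.79,-0.24,0],0.44],[[-0.79,-0.24,0],0.44],[[-0.79,-0.24,0],0.44],[[-0.79,-0.24,0],0.44],[[-0.79,-0.24,0],0.44],[[-0.79,-0.24,0],0.44],[[-0.79,-0.24,0],0.44],[[-0.79,-0.24,0],0.44],[[-0.79,-0.24,0],0.44],[[-0.79,-0.24,0],0.44],[[-0.79,-0.24,0],0.44],[[-0.79,-0.24,0],0.44],[[-0.79,-0.24,0],0.44],[[-0.79,-0.24,0],0.44]]' -0.2 20
cat > wr.py <<'E'
import sys
from cell import manip
from h import *
n=sys.argv[1]
o=manip.get_obs();c=manip.camera("wrist")
F=np.eye(4);F[:3,:3]=o["tool_rot"];F[:3,3]=o["tool_pos"]
np.savez(n,W=F@c["tool_from_camera"],**c);cv2.imwrite(f"pics/{n}.png",c["img"][:,:,::-1])
print(o["time"],np.round(o["tool_pos"],4),np.round(o["tool_rot"],3).tolist(),np.round(c["tool_from_camera"],3).tolist(),c["fx"],c["k1"],np.round(o["force"],2),o["finger_gap"])
E
python3 wr.py w1
```

```text
time: 1.35
tool_pos: [0.5041, -0.3157, 0.2335]
tool_rot: [[0.982, 0.19, -0.0], [0.19, -0.982, 0.0], [-0.0, -0.0, -1.0]]
force: [0.4, -0.5, -0.1]
finger_gap: 0.601
grip_force: 0.0
1.35 [ 0.5041 -0.3157  0.2335] [[0.982, 0.19, -0.0], [0.19, -0.982, 0.0], [-0.0, -0.0, -1.0]] [[0.003, 0.953, 0.302, 0.085], [1.0, -0.002, -0.002, 0.0], [-0.001, 0.302, -0.953, -0.151], [0.0, 0.0, 0.0, 1.0]] 421.4439896216074 -0.08129470762782615 [ 0.36 -0.52 -0.14] 0.6006139610121849
```

View pics/w1.png

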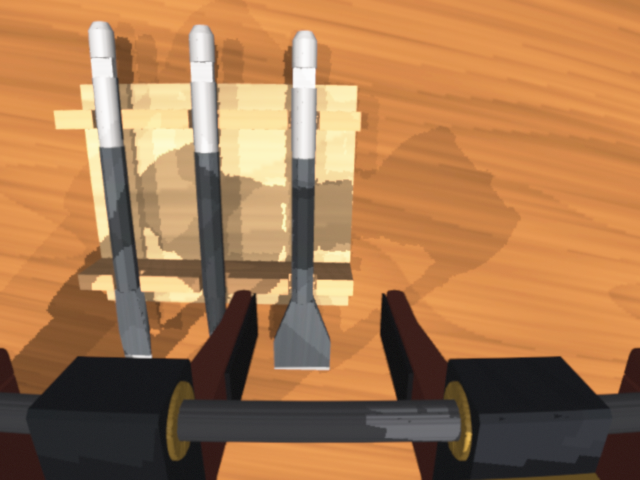

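The wide chisel lies at column ~303: shank end (304,31), shank/bar step (304,158), blade edge (302,369). The fingers straddle that column.

Run:
```python
from h import *
c=load("w1");W=c["W"]
P=onz(c,[[304.5,31],[304,158],[303,300],[302,369]],[.056,.065,.06,.056],W);print(P.round(4))
for a,b in zip(P[:-1],P[1:]):print(np.linalg.norm((a-b)[:2]))
d=P[0]-P[3];d/=np.linalg.norm(d);yaw=np.degrees(np.arctan2(d[1],d[0]))
for g in(P[0]-.15*d,P[1]-.06*d,P[3]+.13*d):print(g)
print(yaw)
# compare side view reprojection
s=load("side");print(proj(s,[P[0],P[3]]))
print(load("w1")["W"].round(3))
```

```text
[[ 0.6398 -0.2796  0.056 ]
 [ 0.5513 -0.2961  0.065 ]
 [ 0.4342 -0.3168  0.06  ]
 [ 0.364  -0.3287  0.056 ]]
0.09003255573645993
0.11895542634582165
0.07111005881997001
[ 0.49211174 -0.3058483   0.056     ]
[ 0.49221958 -0.30662042  0.065     ]
[ 0.49202163 -0.30586435  0.056     ]
10.096935044351698
[[322.1249182  187.50899069]
 [412.25645927 201.1827969 ]]
[[ 0.193  0.935  0.296  0.587]
 [-0.981  0.184  0.059 -0.3  ]
 [ 0.001 -0.302  0.953  0.384]
 [ 0.     0.     0.     1.   ]]
```

The lengths (90, 119 and 71 mm) and the side-view reprojection agree, so the grip is at (0.492,-0.306) with yaw 10.1°. Now I'll go down and grip.

```bash
python3 -m jog '[[[-0.025,-0.03,0],0.005],[[-0.025,-0.03,0.1],0.005],[[-0.025,-0.03,0.2],0.005],[[-0.025,-0.03,0.28],0.005],[[-0.025,-0.03,0.35],0.005],[[-0.025,-0.03,0.41],0.005],[[-0.025,-0.03,0.45],0.005],[[-0.025,-0.03,0.464],0.005],[[-0.025,-0.03,0.464],0.005],[[-0.025,-0.03,0.464],0.005]]' && python3 -m jog '[[[0,0,0],0],[[0,0,0],0],[[0,0,0],0],[[0,0,0],0],[[0,0,0],0],[[0,0,0],0],[[0,0,0],0],[[0,0,0],0]]' 1 55
```

```text
time: 2.23
tool_pos: [0.4923, -0.3062, 0.0489]
tool_rot: [[0.985, 0.173, 0.001], [0.173, -0.985, -0.001], [0.001, 0.001, -1.0]]
force: [-0.4, -0.3, 1.1]
finger_gap: 0.598
grip_force: 0.0
time: 2.9
tool_pos: [0.492, -0.3056, 0.0485]
tool_rot: [[0.985, 0.172, 0.0], [0.172, -0.985, 0.001], [0.0, -0.001, -1.0]]
force: [-1.8, 4.4, 4.5]
finger_gap: 0.198
grip_force: 55.0
```

```bash
python3 -m jog '[[[0,0,-0.05],0],[[0,0,-0.13],0],[[0,0,-0.23],0],[[0,0,-0.33],0],[[0,0,-0.43],0],[[0,0,-0.46],0],[[0,0,-0.46],0]]' && python3 -m jog '[[[0.344,-0.836,-0.46],-0.476],[[0.344,-0.836,-0.46],-0.476],[[0.344,-0.836,-0.46],-0.476],[[0.344,-0.836,-0.46],-0.476],[[0.344,-0.836,-0.46],-0.476]]' >/dev/null; python3 -c "
from cell import manip
o=manip.get_obs();print(o['tool_pos'],o['tool_rot'],o['force'],o['finger_gap'])"
```

```text
time: 3.48
tool_pos: [0.493, -0.3071, 0.2353]
tool_rot: [[0.985, 0.172, 0.005], [0.172, -0.985, -0.004], [0.004, 0.005, -1.0]]
force: [-0.2, -0.1, -6.2]
finger_gap: 0.198
grip_force: 55.0
[ 0.531872   -0.12335179  0.32203476] [[ 0.69438284  0.71957329 -0.00683783]
 [ 0.71959732 -0.6943894   0.00175003]
 [-0.00348884 -0.00613567 -0.99997509]] [ 0.07294631  0.27755211 -6.41106971] 0.1957224735787181
```

I repeated the lift by mistake, which does no harm. I'll compute the remaining shift.

```bash
cat > go.py <<'E'
import sys
from cell import manip
from h import *
# go.py x y z yawdeg : shift/turn in jog units from the measured pose
x,y,z,yw=map(float,sys.argv[1:5]);o=manip.get_obs();R=o["tool_rot"]
s=R.T@(np.array([x,y,z])-o["tool_pos"])/.4
cur=np.degrees(np.arctan2(R[1,0],R[0,0]))
print("t",o["time"],"pos",o["tool_pos"].round(4),"yaw",cur.round(2),"F",o["force"].round(2),"shift",s.round(4),"turn",round(-((yw-cur+180)%360-180)/180,4))
E
python3 go.py .57 .047 .233 95.6
```

```text
t 3.9 pos [ 0.5319 -0.1234  0.322 ] yaw 46.02 F [ 0.07  0.28 -6.41] shift [ 0.3734 -0.2258  0.2227] turn -0.2754
```

```bash
python3 -m jog '[[[0.37,-0.226,0.0],-0.275],[[0.37,-0.226,0.0],-0.275],[[0.37,-0.226,0.1],-0.275],[[0.37,-0.226,0.2],-0.275],[[0.37,-0.226,0.22],-0.275],[[0.37,-0.226,0.22],-0.275],[[0.37,-0.226,0.22],-0.275],[[0.37,-0.226,0.22],-0.275],[[0.37,-0.226,0.22],-0.275],[[0.37,-0.226,0.22],-0.275],[[0.37,-0.226,0.22],-0.275],[[0.37,-0.226,0.22],-0.275]]'; python3 wr.py w2
```

```text
time: 4.9
tool_pos: [0.5708, 0.0439, 0.2386]
tool_rot: [[-0.089, 0.996, 0.001], [0.996, 0.089, 0.0], [-0.0, 0.001, -1.0]]
force: [-0.5, -0.1, -6.9]
finger_gap: 0.197
grip_force: 55.0
4.9 [0.5708 0.0439 0.2386] [[-0.089, 0.996, 0.001], [0.996, 0.089, 0.0], [-0.0, 0.001, -1.0]] [[0.003, 0.953, 0.302, 0.083], [1.0, -0.003, -0.0, 0.001], [0.0, 0.302, -0.953, -0.151], [0.0, 0.0, 0.0, 1.0]] 421.4439896216074 -0.08129470762782615 [-0.54 -0.06 -6.87] 0.197189483627334
```

View pics/w2.png

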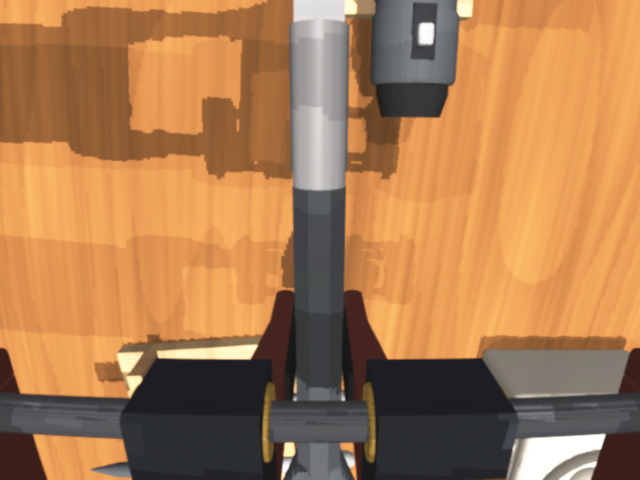

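The nose shows at the top right: rubber rim between (381,117) and (440,117), nose sides at columns 372 and 457, and the release head at (427,33). I'll go forward and up to see more of its length.

```bash
python3 -m jog '[[[0,0,-0.1],0],[[0.1,0,-0.1],0],[[0.17,0,-0.1],0],[[0.17,0,-0.1],0],[[0.17,0,-0.1],0],[[0.17,0,-0.1],0]]'; python3 wr.py w3
python3 - <<'E'
import cv2
i=cv2.imread('pics/w3.png');cv2.imwrite('pics/w3c.png',cv2.resize(i[0:240,290:590],None,fx=2.5,fy=2.5,interpolation=2))
E
```

```text
time: 5.45
tool_pos: [0.5645, 0.1117, 0.2785]
tool_rot: [[-0.09, 0.996, 0.0], [0.996, 0.09, -0.001], [-0.001, 0.0, -1.0]]
force: [-0.7, 0.5, -7.4]
finger_gap: 0.198
grip_force: 55.0
5.45 [0.5645 0.1117 0.2785] [[-0.09, 0.996, 0.0], [0.996, 0.09, -0.001], [-0.001, 0.0, -1.0]] [[0.003, 0.953, 0.302, 0.083], [1.0, -0.003, -0.0, 0.001], [0.0, 0.302, -0.953, -0.151], [0.0, 0.0, 0.0, 1.0]] 421.4439896216074 -0.08129470762782615 [-0.7   0.48 -7.36] 0.19810486203572789
```

View pics/w3c.png

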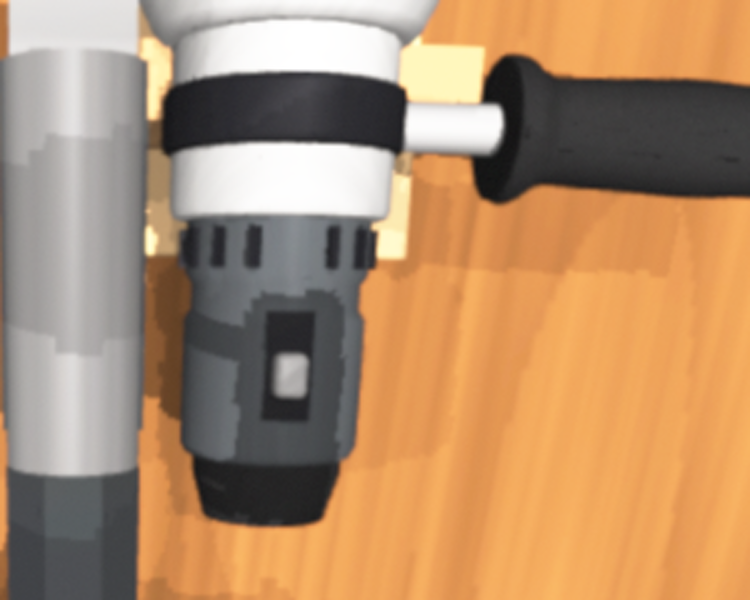

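The crop gives the nose outline: rim (208..322 at Y 515), nose (182..355 at Y 450), collar (172..392 at Y 180) and band (163..406 at Y 110). I'll fit the bore's axis to these tangent rays, and the chisel's axis from the same image.

```bash
python3 - <<'E'
from h import *
from scipy.optimize import least_squares
c3=load("w3");c2=load("w2")
f=lambda X,Y:[290+(X+.5)/2.5-.5,(Y+.5)/2.5-.5]
st=[(c3,f(l,y),f(r,y)) for l,r,y in((208,322,515),(182,355,450),(184,363,320),(172,392,180),(163,406,110),(178,402,50))]
st+=[(c2,[381,115],[440,115]),(c2,[372,60],[456,60])]
def dist(o,d,p,a):
    n=np.cross(d,a);return abs((p-o)@n)/np.linalg.norm(n)
def res(q,full=0):
    a=np.array([np.cos(q[1]),np.sin(q[1]),0]);p=np.array([.622,.127,.105])+q[0]*np.array([1,0,0]);R=[]
    for c,l,r in st:
        o,D=rays(c,[l,r],c["W"]);R.append([dist(o,D[0],p,a),dist(o,D[1],p,a)])
    R=np.array(R);return R if full else R[:,0]-R[:,1]
s=least_squares(res,[0,1.67]);R=res(s.x,1)
print("x at y=.127:",.622+s.x[0],"yaw",np.degrees(s.x[1]));print((R*1000).round(1))
m3=onz(c3,[f(265,524)],.1225,c3["W"]);m2=onz(c2,[[411,117]],.110,c2["W"]);print(m3,m2)
# chisel in w2: z axis .2386+.008
T=load("w2");P=onz(c2,[[319.5,20],[319.5,188]],[.2556,.2556],c2["W"]);print(P,np.degrees(np.arctan2(*(P[0]-P[1])[[1,0]])))
E
python3 go.py .6 .1 .25 95
```

```text
x at y=.127: 0.6251604667630208 yaw 95.120669172132
[[17.3 18.1]
 [26.2 26.6]
 [26.9 26. ]
 [31.5 31.4]
 [34.6 33.9]
 [30.7 31.8]
 [19.2 18.7]
 [26.2 26.1]]
[[0.62238685 0.12899698 0.1225    ]] [[0.62433068 0.12818986 0.11      ]]
[[0.56280365 0.15224913 0.2556    ]
 [0.56735113 0.10284481 0.2556    ]] 95.25903893002
t 5.5 pos [0.5646 0.1113 0.2784] yaw 95.15 F [-0.07 -0.1  -6.94] shift [-0.0361  0.0857  0.0711] turn 0.0008
```

```bash
python3 go.py .6379 -.0408 .0975 95.1
```

```text
t 5.5 pos [0.5646 0.1113 0.2784] yaw 95.15 F [-0.07 -0.1  -6.94] shift [-0.395   0.1485  0.4525] turn 0.0003
```

```bash
python3 -m jog '[[[-0.1,0,0],0],[[-0.2,0.05,0],0],[[-0.3,0.1,0],0],[[-0.37,0.148,0],0],[[-0.395,0.148,0],0],[[-0.395,0.148,0.1],0],[[-0.395,0.148,0.2],0],[[-0.395,0.148,0.3],0],[[-0.395,0.148,0.38],0],[[-0.395,0.148,0.44],0],[[-0.395,0.148,0.452],0],[[-0.395,0.148,0.452],0],[[-0.395,0.148,0.452],0]]'
python3 - <<'E'
from cell import manip
from h import *
I=[]
for n,(a,b,w,h) in(("scene",(220,190,130,100)),("side",(190,190,130,100))):
    c=manip.camera(n);np.savez(n+"2",**c);I.append(cv2.resize(c["img"][b:b+h,a:a+w,::-1],None,fx=6,fy=6,interpolation=2)[:300 if 0 else 600])
for n,i in zip("ab",I):cv2.imwrite(f"pics/s{n}.png",i)
E
python3 go.py .6379 -.0408 .0975 95.1
```

```text
time: 6.58
tool_pos: [0.6384, -0.0406, 0.0994]
tool_rot: [[-0.09, 0.996, 0.002], [0.996, 0.09, -0.0], [-0.0, 0.002, -1.0]]
force: [1.0, 0.4, -5.5]
finger_gap: 0.195
grip_force: 55.0
t 6.6833 pos [ 0.6393 -0.0404  0.1012] yaw 95.18 F [ 0.48  1.13 -5.72] shift [-0.0006 -0.0037  0.0093] turn 0.0005
```

View pics/sa.png

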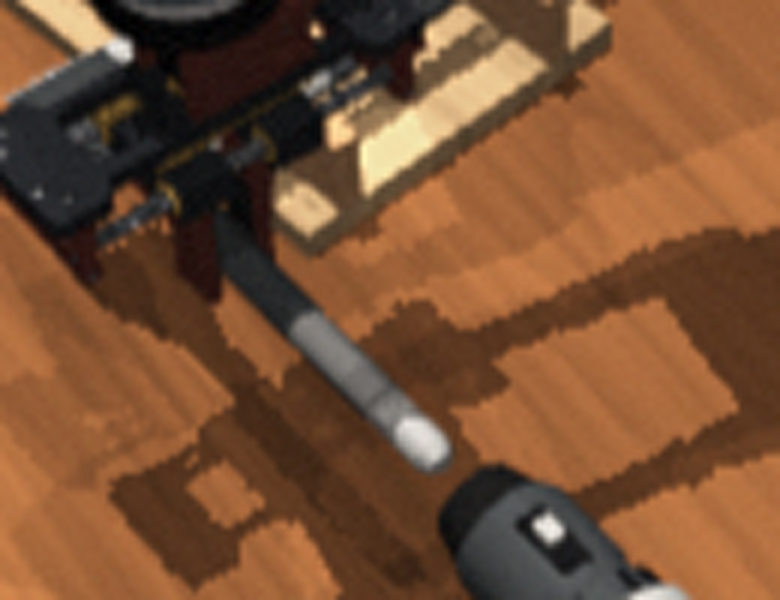

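View pics/sb.png

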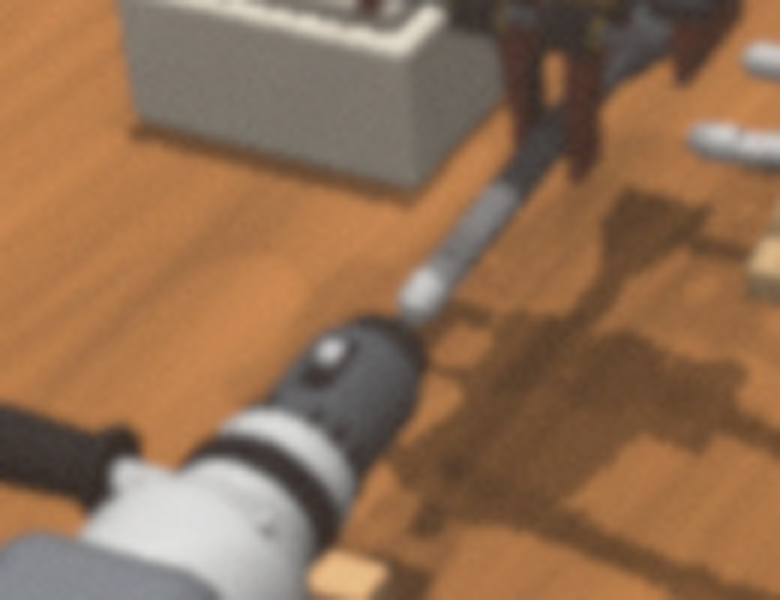

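Both crops show the shank end in line with the rim, just short of it: scene crop end (427,448) with rim at about (472,490), side crop end (420,297) with rim at about (390,335). I'll check this numerically.

Run:
```python
from h import *
from cell import manip
o=manip.get_obs();print(o["tool_pos"].round(4),o["force"].round(2))
R=o["tool_rot"];g=np.array([.639,-.0405,.1])+R@[0,0,-.0075]
d=R[:,0]
E=np.array([g+.15*d,g+.06*d]);M=np.array([.6228,.1285,.105]);dm=np.array([-.0888,.996,0])
for n,of in(("scene2",(220,190)),("side2",(190,190))):
    c=load(n);print(n,((proj(c,np.vstack([E,[g+.144*d],M,M+.088*dm]))-of+.5)*6-.5).round(0).tolist())
```

```text
[ 0.6393 -0.0404  0.1012] [ 0.48  1.13 -5.72]
scene2 [[445.0, 466.0], [310.0, 330.0], [436.0, 457.0], [478.0, 500.0], [623.0, 647.0]]
side2 [[411.0, 322.0], [503.0, 208.0], [417.0, 314.0], [392.0, 353.0], [291.0, 477.0]]
```

The side camera's offset is the same for chisel and nose, so they line up relative to each other. I'll correct the height and read again.

```bash
python3 -m jog '[[[0,0,0.004],0],[[0,0,0.004],0],[[0,0,0.004],0],[[0,0,0.004],0]]' ; python3 -m jog '[[[0,0,0],0],[[0,0,0],0],[[0,0,0],0]]'; python3 go.py .6379 -.0408 .0975 95.1
```

```text
time: 7.02
tool_pos: [0.638, -0.0399, 0.0967]
tool_rot: [[-0.091, 0.996, 0.001], [0.996, 0.091, -0.0], [-0.0, 0.001, -1.0]]
force: [0.3, 0.1, -5.8]
finger_gap: 0.199
grip_force: 55.0
time: 7.27
tool_pos: [0.6378, -0.0399, 0.0961]
tool_rot: [[-0.091, 0.996, -0.0], [0.996, 0.091, -0.0], [0.0, -0.0, -1.0]]
force: [-0.7, 0.3, -7.2]
finger_gap: 0.197
grip_force: 55.0
t 7.2667 pos [ 0.6378 -0.0399  0.0961] yaw 95.22 F [-0.66  0.31 -7.25] shift [-0.0022  0.0001 -0.0035] turn 0.0006
```

```bash
python3 -m jog '[[[0.015,0,-0.001],0],[[0.03,0,-0.001],0],[[0.045,0,-0.001],0],[[0.055,0,-0.001],0],[[0.065,0,-0.001],0],[[0.075,0,-0.001],0],[[0.075,0,-0.001],0],[[0.075,0,-0.001],0]]';python3 -m jog '[[[0.008,0,0],0],[[0.016,0,0],0],[[0.024,0,0],0],[[0.024,0,0],0],[[0.024,0,0],0]]'; python3 go.py .6379 -.0408 .0975 95.1
```

```text
time: 7.93
tool_pos: [0.6351, -0.0099, 0.0965]
tool_rot: [[-0.091, 0.996, 0.0], [0.996, 0.091, -0.0], [-0.0, 0.0, -1.0]]
force: [0.1, 0.2, -6.6]
finger_gap: 0.199
grip_force: 55.0
time: 8.35
tool_pos: [0.6343, -0.0002, 0.0966]
tool_rot: [[-0.091, 0.996, 0.0], [0.996, 0.091, 0.0], [0.0, 0.0, -1.0]]
force: [-0.2, -0.2, -6.4]
finger_gap: 0.201
grip_force: 55.0
t 8.35 pos [ 6.343e-01 -2.000e-04  9.660e-02] yaw 95.23 F [-0.21 -0.17 -6.4 ] shift [-0.1018 -0.0002 -0.0023] turn 0.0007
```

The shank end is 20 mm deep with no side force. I'll continue in small calls and watch the force.

```bash
for i in 1 2 3; do python3 -m jog '[[[0.006,0,0],0],[[0.012,0,0],0],[[0.012,0,0],0]]' | egrep 'pos|force: \['; done
```

```text
tool_pos: [0.6338, 0.0047, 0.0966]
force: [0.2, 0.3, -6.1]
tool_pos: [0.6333, 0.0096, 0.0966]
force: [1.2, 0.5, -6.4]
tool_pos: [0.6329, 0.0143, 0.0965]
force: [1.0, 0.4, -7.0]
```

```bash
python3 -c "
from cell import manip
o=manip.get_obs();print(o['time'],o['moment'],o['force'])"
```

```text
9.1 [ 0.18036018 -0.04721545 -0.04110387] [ 1.03171296  0.40837268 -7.00373708]
```

```bash
for i in 1 2 3 4; do python3 -m jog '[[[0.005,0,0],0],[[0.01,0,0],0],[[0.01,0,0],0]]' | egrep 'pos|force: \['; done
```

```text
tool_pos: [0.6325, 0.0182, 0.0965]
force: [-0.2, 0.5, -6.1]
tool_pos: [0.6321, 0.0222, 0.0965]
force: [0.1, 0.7, -6.6]
tool_pos: [0.6318, 0.0262, 0.0965]
force: [0.2, -0.1, -5.1]
tool_pos: [0.6316, 0.0283, 0.0966]
force: [1.6, -5.1, -6.5]
```

Pawl contact comes at about 49 mm depth. I'll take finer steps.

```bash
for i in 1 2 3 4; do python3 -m jog '[[[0.0025,0,0],0],[[0.005,0,0],0],[[0.005,0,0],0]]' | egrep 'pos|force: \['; done
```

```text
tool_pos: [0.6316, 0.0287, 0.0968]
force: [1.1, -9.5, -5.7]
tool_pos: [0.6314, 0.0303, 0.0968]
force: [2.0, -11.9, -6.8]
tool_pos: [0.6313, 0.0322, 0.0968]
force: [1.3, -10.7, -6.6]
tool_pos: [0.631, 0.0346, 0.0968]
force: [1.1, -5.8, -5.4]
```

```bash
for i in 1 2 3 4 5; do python3 -m jog '[[[0.0025,0,0],0],[[0.005,0,0],0],[[0.005,0,0],0]]' | egrep 'pos|force: \['; done
```

```text
tool_pos: [0.6308, 0.0378, 0.0968]
force: [1.4, -6.2, -5.4]
tool_pos: [0.6306, 0.0397, 0.0968]
force: [1.8, -7.4, -6.0]
tool_pos: [0.6305, 0.0417, 0.0968]
force: [0.3, -7.4, -5.5]
tool_pos: [0.6303, 0.0438, 0.0968]
force: [1.6, -5.7, -5.5]
tool_pos: [0.6301, 0.0457, 0.0968]
force: [1.5, -6.3, -5.7]
```

```bash
for i in 1 2 3 4; do python3 -m jog '[[[0.002,0,0],0],[[0.003,0,0],0],[[0.003,0,0],0]]' | egrep 'pos|force: \['; done
```

```text
tool_pos: [0.63, 0.0466, 0.0968]
force: [1.1, -7.7, -5.7]
tool_pos: [0.6299, 0.0479, 0.0968]
force: [1.3, -6.8, -5.7]
tool_pos: [0.6298, 0.049, 0.0968]
force: [0.8, -7.4, -5.3]
tool_pos: [0.6297, 0.0502, 0.0968]
force: [1.6, -6.3, -4.8]
```

```bash
for i in 1 2 3; do python3 -m jog '[[[0.002,0,0],0],[[0.003,0,0],0],[[0.003,0,0],0]]' | egrep 'pos|force: \['; done
```

```text
tool_pos: [0.6296, 0.0515, 0.0968]
force: [2.1, -7.2, -5.1]
tool_pos: [0.6293, 0.0547, 0.0967]
force: [1.4, -0.7, -6.5]
tool_pos: [0.6292, 0.0551, 0.0966]
force: [1.2, -4.5, -6.0]
```

Click felt: the force fell from 7 N to 0.7 N at about 75 mm depth, then light anvil contact. I'll hold, then tug back gently.

```bash
python3 -m jog '[[[-0.003,0,0],0],[[-0.003,0,0],0],[[-0.003,0,0],0],[[-0.003,0,0],0]]' | egrep 'pos|force: \['; for i in 1 2 3; do python3 -m jog '[[[-0.002,0,0],0],[[-0.003,0,0],0],[[-0.003,0,0],0]]' | egrep 'pos|force: \['; done
```

```text
tool_pos: [0.6292, 0.0551, 0.0966]
force: [1.8, -0.9, -5.0]
tool_pos: [0.6292, 0.0541, 0.0965]
force: [1.0, 1.5, -6.2]
tool_pos: [0.6293, 0.053, 0.0965]
force: [-0.4, 2.7, -5.5]
tool_pos: [0.6293, 0.0528, 0.0965]
force: [-0.1, 7.1, -4.7]
```

```bash
for i in 1 2; do python3 -m jog '[[[-0.001,0,0],0],[[-0.002,0,0],0],[[-0.002,0,0],0]]' | egrep 'pos|force: \['; done
```

```text
tool_pos: [0.6294, 0.0527, 0.0965]
force: [-0.1, 9.0, -5.6]
tool_pos: [0.6294, 0.0527, 0.0965]
force: [0.3, 10.4, -5.0]
```

```bash
python3 -m jog '[[[-0.002,0,0],0],[[-0.002,0,0],0],[[-0.002,0,0],0],[[-0.002,0,0],0]]' | egrep 'pos|force: \['; python3 -m jog '[[[0.003,0,0],0],[[0.006,0,0],0],[[0.009,0,0],0],[[0.009,0,0],0],[[0.009,0,0],0]]' | egrep 'pos|force: \['
```

```text
tool_pos: [0.6294, 0.0526, 0.0965]
force: [0.3, 12.8, -4.6]
tool_pos: [0.6293, 0.0529, 0.0965]
force: [1.3, 5.3, -5.1]
```

The pawl held at 12.8 N. I'll relieve the pull, open and withdraw upward.

```bash
python3 -m jog '[[[0.003,0,0],0],[[0.005,0,0],0],[[0.005,0,0],0]]' | egrep 'pos|force: \['; python3 -m jog '[[[0,0,0],0],[[0,0,0],0],[[0,0,0],0],[[0,0,0],0],[[0,0,0],0],[[0,0,0],0]]' -0.2 | egrep 'gap|pos|force'; python3 -m jog '[[[0,0,-0.02],0],[[0,0,-0.06],0],[[0,0,-0.12],0],[[0,0,-0.2],0],[[0,0,-0.28],0],[[0,0,-0.36],0],[[0,0,-0.36],0],[[0,0,-0.36],0],[[0,0,-0.36],0],[[0,0,-0.36],0]]'; python3 wr.py w4;python3 - <<'E'
from cell import manip
import cv2
c=manip.camera("side")["img"][160:320,150:360,::-1];cv2.imwrite("pics/end.png",cv2.resize(c,None,fx=3.5,fy=3.5,interpolation=2))
E
```

```text
tool_pos: [0.6293, 0.0535, 0.0966]
force: [1.2, -1.1, -4.7]
tool_pos: [0.6293, 0.0544, 0.0969]
force: [-0.3, -0.7, 0.7]
finger_gap: 0.588
grip_force: 0.0
time: 18.02
tool_pos: [0.6287, 0.0544, 0.2386]
tool_rot: [[-0.091, 0.996, -0.003], [0.996, 0.091, -0.0], [0.0, -0.003, -1.0]]
force: [0.3, 0.4, -0.1]
finger_gap: 0.601
grip_force: 0.0
18.0167 [0.6287 0.0544 0.2386] [[-0.091, 0.996, -0.003], [0.996, 0.091, -0.0], [0.0, -0.003, -1.0]] [[0.003, 0.953, 0.302, 0.083], [1.0, -0.003, -0.0, 0.001], [0.0, 0.302, -0.953, -0.151], [0.0, 0.0, 0.0, 1.0]] 421.4439896216074 -0.08129470762782615 [ 0.33  0.36 -0.07] 0.6006948883855328
```

View pics/end.png

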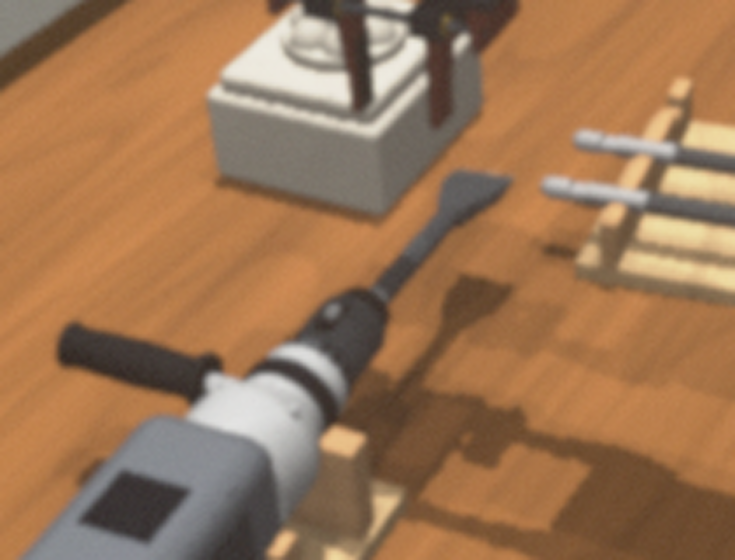

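The picture shows the chisel in the chuck, level and in line with it (blade at about (475,195)). The other two chisels are on the rest and the gripper is clear.

```bash
python3 -c "
from cell import manip
print(manip.hand_in())"
```

```text
the job is handed in; nothing more can be done
None
```

I fitted the wide chisel into the hammer until the pawl clicked at about 75 mm depth, tugged it back to about 13 N (it held), let go and handed the job in at about 18 s; no verdict was returned.

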